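Seat and clamp a sharpening stone with a winged cam knob

TASK

The kitchen sharpening stone is lying half pulled out of its wooden holder. Slide it gently all the way in until it rests against the end stop, then turn the winged knob clockwise until its cam holds the stone firmly against the sprung jaw: snug, not cranked hard. Do not knock the upright metal guard beside the knob, leave the other things on the counter where they are, and let go when it is done.

Things in the scene. Friction and masses are not known exactly. Their poses are not given: they have to be found in the camera images.
- holder: Wooden holder fixed to the counter, base 150 x 150 x 10 mm (y -90 to +60). Origin on the counter; x along the stone from the open end (-x, nearer the robot) to the end stop (+x), y left, z up. Bed top at z = 10 mm. End stop: block 52 mm wide, up to z = 38 mm, face at x = +60. Low rails (to z = 22 mm) bound the stone on the right at y = -27 mm; on the left is the sprung jaw.
- jaw_middle (a point): Usual place of the sprung steel jaw's face (80 mm long, top z = 29 mm) on the left of the stone, on the holder at (0, 23, 20) mm. The true face stands up to 2.8 mm either way of it, differently at each start: this is not reported and must be felt. The jaw gives about 1 mm per 12 N.
- stop_face (a point): Centre of the end stop's face, fixed on the holder, at its (60, 0, 22.5) mm.
- stone: Loose grey-brown sharpening stone, 120 (x) x 45 (y) x 25 (z) mm, about 0.34 kg; origin at the centre of its underside, x along its length towards the end stop. It lies on the bed pulled out 25 to 45 mm towards -x, so its near end overhangs the bed, with a few mm of side play. It slides with friction.
- stone_far_end (a point): Centre of the stone's far end face, at its (+60, 0, 12.5) mm. Home means that it is within 2.5 mm of the end stop's face.
- stone_near_end (a point): Centre of the stone's near end face, at its (-60, 0, 12.5) mm: the face to push against.
- knob: Steel winged knob on a vertical 7 mm spindle at the holder's (10, -39) mm; origin on the axis at counter height; the frame turns with it. Wings: a flat upright plate, 58 mm across along the knob's own x, 9 mm thick along its y, z = 48 to 76 mm. They pass 13 mm above the stone. Turned clockwise (from above) it tightens. It stays where it is left.
- wing_grip (a point): Middle of the wings, on the axis at z = 61 mm: flat-sided, good to grip (40 N) across the 9 mm. Free turning feels like 0.02 to 0.15 N m; each newton at the cam adds about 0.02 N m. Letting go eases the hold by about 30 %. Stopping when 0.4 to 0.5 N m is felt leaves a good hold (about 13 N; 8 to 20 N is firm). Above 30 N it is overtightened.
- cam_centre (a point): Centre of the knob's round eccentric cam, radius 14 mm, z = 12 to 33 mm, 10 mm off the axis along the knob's own +y. Clockwise turning drives it towards the holder's +y: it shifts the stone over to the jaw, then squeezes. The squeeze begins 0.3 to 1.3 rad from the start and a firm hold comes 0.15 to 0.25 rad later.
- guard: Upright aluminium guard panel fixed on the holder, 90 mm long along x, 5 mm thick, 66 mm high; origin at the middle of its foot. Its inner face is 37 mm from the spindle axis, so the wing tips pass 8 mm from it and fingers must not be opened wide towards it. It may take at most a light brush (8 N).
- kettle: White plastic kettle, about 160 mm wide and 215 mm high with a loop handle, lid button pressed in; origin under its centre. Bystander.
- bowl: Round glass bowl, 170 mm across and 75 mm high; origin under its centre. Bystander.
- sugar_pot: Lidded navy ceramic sugar pot, 106 mm across and 111 mm high; origin under its centre. Bystander.
- spoon: Stainless steel tablespoon, 210 mm long, lying flat. Bystander.
There are look-alikes about, which are no part of the job. There is more than one size of the stone; the one meant has the size given above.

How it is judged:
On the way, in this order (a step that is already met when the one before it is completed fails the run):
1. the stone is fully home against the end stop, the knob not yet tight (x of stone_far_end in the frame of stop_face above -0.0025 m and contact force between knob and stone below 3 N), for 0.2 s.
2. the cam holds the stone firmly (contact force between knob and stone above 8 N), for 0.2 s.
At the end, for the whole second after the job is handed in: The stone lies flat and straight in its holder (within 0.05 rad), its far end within 2.5 mm of the end stop, held by the cam with 8 to 20 N, stone and knob at rest and released (x of stone_far_end in the frame of stop_face above -0.0025 m and contact force between knob and stone between 8 and 20 N and angle between the x axis of stone and the x axis of holder, either way round below 0.05 rad and angle between stone's own z axis and vertical below 0.05 rad and linear speed of stone below 0.01 m/s and angular speed of knob below 0.05 rad/s); the robot touches nothing.
It fails at once if the knob was overtightened: more than 30 N between cam and stone (contact force between knob and stone above 30 N).
It fails at once if the stone was rammed against the holder: more than 40 N while the cam is still loose (contact force between stone and holder above 40 N and contact force between knob and stone below 3 N).
It fails at once if the guard was knocked: more than 8 N (contact force between guard and anything else above 8 N).
It fails at once if a bystander was moved more than 15 mm (distance of any of kettle, bowl, sugar_pot, spoon from where it was at the start of the episode above 0.015 m).
It also fails if it takes over 72 s, if anything falls off the work surface, if the arm or the gripper's body presses on something with over 40 N, if the wrist force passes 120 N, or if a joint passes its speed limit or range.

ROBOT

A 7-joint arm with a two-finger parallel gripper is mounted at the origin on the work surface. World frame = base frame: x ahead of the robot, y to its left, z up, the work surface at z = 0. Lengths are in m, angles in rad, forces in N, time in s.
With the tool pointing down it reaches from about 0.425 to 1.025 m from the base axis. Payload 9.4 kg.
Tool frame: the origin (TCP) lies midway between the tips of the shut fingers; the grasp point (between the pads) lies 19 mm behind it; z points along the fingers, y is the direction in which the jaws open and shut (so a half turn about z gives the same grasp; the last joint's range is limited). The gripper opens to 93 mm and grips with 3 to 60 N. Pads are 15 mm wide; open, the fingers measure 128 mm over their backs; the gripper's body (75 mm by 188 mm) begins 65 mm behind the grasp point.
Start: joints at [1.103, 0.599, -0.003, 1.599, 0.002, 0.943, -0.08], TCP at [0.276, -0.67, 0.219] pointing down, gripper open.
Joint ranges: [-2.57, 2.57], [-0.35, 1.97], [-1.29, 1.29], [0.11, 2.56], [-1.05, 4.19], [0.11, 1.86], [-2.63, 2.63]. Speed limits (rad/s): [2.22, 2.22, 3.01, 3.01, 3.14, 3.14, 3.14].

INTERFACE

Orientations are given as a unit quaternion [x, y, z, w].
In Python, from bench import manip gives the robot as it stands.
- The arm moves only by the shell command python3 -m handwheel 'ROWS' [OPENING] [FORCE]. ROWS is JSON, one flat list of numbers, 4 for each row, row after row: the shift along the world's x, y, z in cm, then the turn about the world's z in rad. A call has exactly 5 rows; each row is the pose to reach, as a shift and turn from the pose commanded when the call began; what a row does not reach only later rows make up. A row lasts 1/10 s, in which the tool goes at most 50 mm and 8.59 degrees, less where a joint would pass 70% of its speed; a pose out of reach is approached as far as the arm can. A call with a gripper value outside its range is refused whole. OPENING is the opening, from 0 (shut) to 1 (fully open), set as the call begins (- or left out, the last holds). The fingers move at their own pace and stop on an object; FORCE is the grip in N (left out, the last holds). Time passes only in rows, so rows that repeat a pose let the fingers close, or fill a call up. It gives the time, the measured TCP pose, the force and the opening at its end, in the units of the state.
- manip.observe(): the state, without advancing time (a new reading comes with each control period).
- manip.read_camera(name): name is "scene" or "top"; returns a dict with "color" (480x640x3 uint8, red, green, blue), "z_map" (480x640 float32, m along the optical axis (not along the pixel's ray), 0 where there is no reading), "fx", "fy", "cx", "cy" (pixels), "R" (3x3) and "t" (3): a world point X has camera coordinates R X + t. Camera axes: x right, y down, z forward; pixel columns grow to the right and rows downward; lengths in m; the calibration is good to about 2 mm. A picture is of the moment at which its call begins.
- manip.hand_in(): hands the job in, once; it reports no verdict.
The state is a dict: "time_s": time; "q": joint angles; "qd": joint speeds; "effort": joint torques, N m; "ee_pos": TCP position; "eef_rot": TCP orientation; "wrist_force": force on the tool from outside, world axes, zero at the start; "torque": the same for the moment, N m; "opening": finger opening in m.
Only numpy, scipy, OpenCV 4.12 (cv2) and the standard library are available. Lean on these libraries where they do the work, as an engineer would, in place of code of your own. Each camera call takes 0.05 s, during which the arm holds its last target.

## Working session

There is one attempt and no reset: what is moved stays moved. The work goes in short steps, Python scripts to look and compute and a shell command to move; the robot and the scene stay as the last step left them, time stands still between calls to the robot, and variables do not carry over. Pictures are saved under pics/ and viewed, and the job is handed in when it is done.

```bash
mkdir -p pics; ls; python3 - <<'E'
from bench import manip
import cv2,numpy as np
s=manip.observe()
print({k:np.round(v,4).tolist() for k,v in s.items()})
for n in("scene","top"):
    c=manip.read_camera(n); cv2.imwrite(f"pics/{n}0.png",c["color"][:,:,::-1]); np.savez(f"{n}0.npz",**c)
    print(n,c["fx"],c["fy"],c["cx"],c["cy"],c["R"].tolist(),c["t"].tolist())
E
```

```text
pics
{'time_s': 0.0, 'q': [1.1033, 0.6001, -0.0026, 1.6001, 0.0018, 0.9429, -0.0798], 'qd': [0.0, -0.0008, -0.0014, -0.0009, -0.0007, -0.0006, -0.0001], 'effort': [-0.0003, -76.508, 1.4974, -25.2348, -0.0524, 0.0171, 0.0001], 'ee_pos': [0.276, -0.6699, 0.2178], 'eef_rot': [0.981, 0.1942, -0.0002, -0.0008], 'wrist_force': [-0.1084, -0.0201, 0.6175], 'torque': [-0.0008, 0.0381, 0.0285], 'opening': 0.0931}
scene 497.3107954099135 497.3107954099135 324.2311121642426 239.03211808612647 [[-0.3712306333571555, 0.92835319224208, 0.018659241977768845], [0.6762654294135908, 0.2840865853041242, -0.6796763060680387], [-0.6362805087673964, -0.23969806529086188, -0.7332748131897897]] [0.2383779311087795, -0.3054482654374388, 1.4600534221270818]
top 590.1758210453371 590.1758210453371 327.54032182404205 235.61549252612505 [[0.028375074866507505, -0.9995868440369212, -0.004582177934997914], [-0.9988793995364273, -0.028180689879098258, -0.03802359661689515], [0.037878758005858174, 0.005655965544978053, -0.9992663357412216]] [-0.03603002158882963, 0.5344901906428755, 1.4043294856325588]
```

View pics/scene0.png

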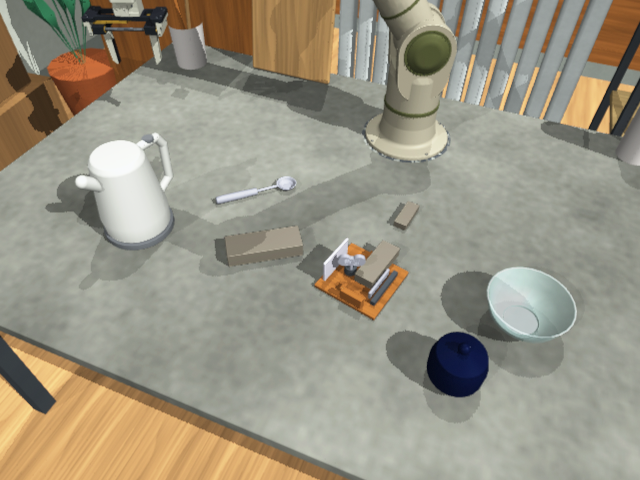

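View pics/top0.png

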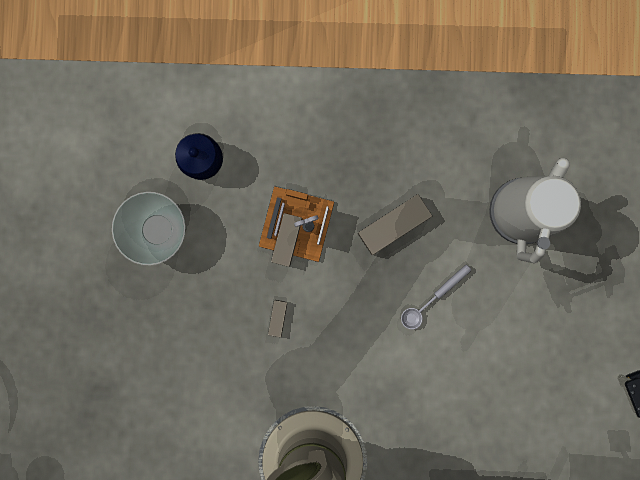

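In the top view there are three stone-like blocks: a large one at (396,225), a small one at (281,318), and one lying in the orange holder at (285,240). The one in the holder fits the description. I'll check it in an enlarged crop and measure it.

```bash
cat > h.py <<'E'
import numpy as np,cv2
def load(n): return dict(np.load(n))
def ray(c,u,v):
    d=c["R"].T@np.array([(u-c["cx"])/c["fx"],(v-c["cy"])/c["fy"],1.]); return -c["R"].T@c["t"],d
def onz(c,u,v,z):
    o,d=ray(c,u,v); return o+d*(z-o[2])/d[2]
def proj(c,X):
    p=c["R"]@np.asarray(X)+c["t"]; return c["fx"]*p[0]/p[2]+c["cx"],c["fy"]*p[1]/p[2]+c["cy"]
def cloud(c):
    v,u=np.mgrid[0:480,0:640]; z=c["z_map"]
    P=np.stack([(u-c["cx"])/c["fx"]*z,(v-c["cy"])/c["fy"]*z,z],-1)
    return (P-c["t"])@c["R"]
E
python3 - <<'E'
from h import *
t=load("top0.npz");s=load("scene0.npz")
a=cv2.resize(t["color"][175:275,245:345],(600,600),interpolation=cv2.INTER_CUBIC)
cv2.imwrite("pics/topc.png",a[:,:,::-1])
a=cv2.resize(s["color"][225:325,305:425],(720,600),interpolation=cv2.INTER_CUBIC)
cv2.imwrite("pics/scenec.png",a[:,:,::-1])
for n,c in(("top",t),("scene",s)):
    P=cloud(c)
    hsv=cv2.cvtColor(c["color"],cv2.COLOR_RGB2HSV)
    m=cv2.inRange(hsv,(5,150,80),(20,255,255))
    k=(m>0)&(abs(P[...,2]-.01)<.006)&(P[...,0]<.75)&(P[...,0]>.2)
    print(n,k.sum(),np.median(P[k],0),cv2.minAreaRect((P[k][:,:2]*1000).astype(np.float32)))
    b=(P[...,0]>.35)&(P[...,0]<.7)&(P[...,1]>-.1)&(P[...,1]<.2)
    g=b&(abs(P[...,2]-.035)<.004)&(hsv[...,1]<90)
    q=cv2.connectedComponentsWithStats(g.astype(np.uint8))
    for i in range(1,q[0]):
        if q[2][i,4]>60: print(q[2][i],P[q[1]==i].mean(0),cv2.minAreaRect((P[q[1]==i][:,:2]*1000).astype(np.float32)))
E
```

```text
top 1960 [0.57606253 0.03712038 0.00991855] ((561.8701171875, 55.55133819580078), (148.52940368652344, 148.95489501953125), 77.19133758544922)
[271 213  31  54 803] [0.52175676 0.07712919 0.03483081] ((522.7109375, 76.52794647216797), (45.21635818481445, 119.65469360351562), 77.00904083251953)
scene 1654 [0.59356814 0.04876025 0.0097616 ] ((563.5382080078125, 56.27775192260742), (149.80540466308594, 152.09579467773438), 77.1564712524414)
[355 241  45  43 872] [0.5260797  0.07761668 0.03461304] ((523.5140380859375, 77.20155334472656), (46.04702377319336, 123.67716217041016), 76.84239196777344)
```

View pics/topc.png

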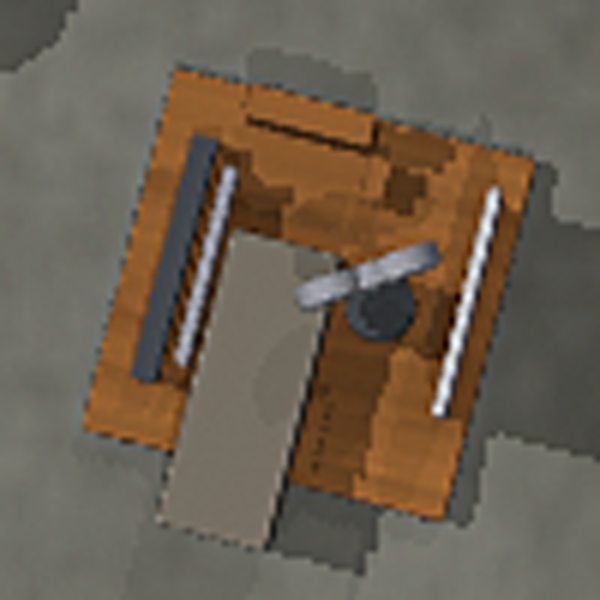

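View pics/scenec.png

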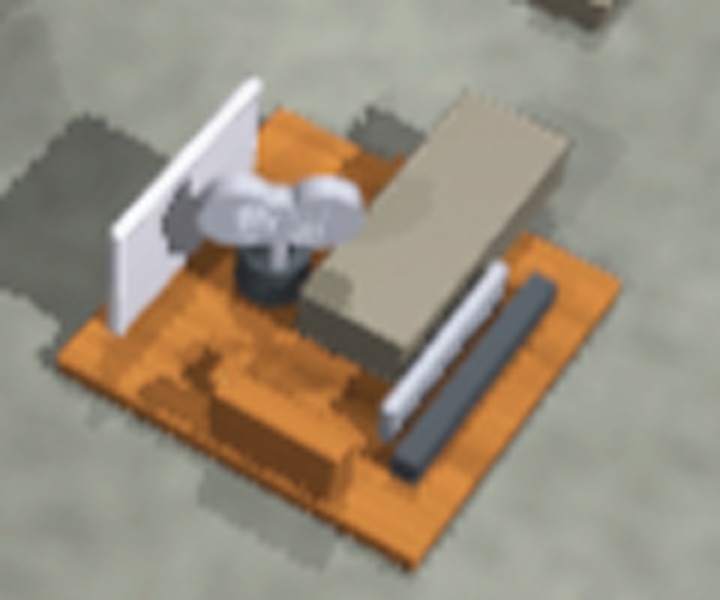

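The enlarged crops show a 45 x 120 mm block under the knob, lying in the holder beside the jaw. This is the stone meant. The large block at (396,225) and the small one at (281,318) lie loose on the counter and are the wrong size. Next I'll measure the wings and guard and work out the targets.

```bash
python3 - <<'E'
from h import *
t=load("top0.npz");s=load("scene0.npz")
yaw=np.deg2rad(-12.9);R=np.array([[np.cos(yaw),-np.sin(yaw)],[np.sin(yaw),np.cos(yaw)]])
O=np.array([.5627,.0559])+R@[0,.015]
H=lambda p:((np.asarray(p)[...,:2]-O)@R)*1000
W=lambda x,y:O+R@np.array([x,y])/1000
print("O",O,"stone c in H",H([.5231,.0769]),"near",W(-103.3,-3.4),"knob",W(10,-39))
for n,c in(("top",t),("scene",s)):
    P=cloud(c);h=H(P);z=P[...,2]
    def st(name,k):
        p=h[k].astype(np.float32)
        if len(p)>5: print(n,name,len(p),p.mean(0),z[k].mean(),cv2.minAreaRect(p), cv2.fitLine(p,cv2.DIST_HUBER,0,.01,.01).ravel())
    near=np.hypot(h[...,0]-10,h[...,1]+39)<36
    st("wing",near&(z>.069)&(z<.08))
    st("wingall",near&(z>.046)&(z<.08))
    st("guard",(abs(h[...,1]+78)<9)&(abs(h[...,0])<80)&(z>.06)&(z<.07))
    st("stop",(abs(h[...,0]-67)<15)&(abs(h[...,1])<40)&(z>.034)&(z<.042))
    st("jaw",(abs(h[...,1]-27)<9)&(abs(h[...,0])<60)&(z>.026)&(z<.031))
    st("cam",near&(z>.027)&(z<.034)&(h[...,1]<-28))
E
```

```text
O [0.56604875 0.07052142] stone c in H [-43.28879573  -3.37071952] near [0.46459687 0.09026897] knob [0.56708961 0.03027323]
top wing 77 [  9.950314 -40.167503] 0.07364605380286669 ((9.328238487243652, -39.47346878051758), (9.340851783752441, 54.4244270324707), 33.93346405029297) [  0.534646    -0.84507614   9.685332   -40.09573   ]
top wingall 112 [  9.116171 -39.802612] 0.07052057903243766 ((9.720344543457031, -39.5978889465332), (9.887055397033691, 56.8819465637207), 34.04682922363281) [  0.560179   -0.8283716   8.793731  -39.549015 ]
top guard 80 [ 10.387018 -78.84216 ] 0.0658536034269244 ((10.004718780517578, -78.82180786132812), (88.19066619873047, 4.9074320793151855), 0.1272134631872177) [ 9.9995470e-01  9.5194932e-03  1.0530414e+01 -7.8861412e+01]
top stop 112 [ 6.66502914e+01 -1.35707855e-02] 0.03784439727309895 ((66.44651794433594, -0.10179710388183594), (51.071380615234375, 14.117927551269531), 89.92074584960938) [ 5.0740778e-03 -9.9998713e-01  6.6696144e+01  8.6552060e-01]
top jaw 57 [-0.18541685 26.074348  ] 0.02823509233361737 ((10.811332702636719, 27.319673538208008), 
[... 939 characters left out ...]
01 -2.3364979e-03  1.2797674e+01 -7.6611938e+01]
scene stop 158 [68.38972    1.4209015] 0.037634657537591196 ((67.65066528320312, 0.6918563842773438), (15.906478881835938, 52.4860725402832), 1.739261269569397) [ 8.9586526e-03 -9.9995989e-01  6.8674957e+01  1.1217389e+00]
scene jaw 100 [-2.3613317 25.102835 ] 0.028379107596798375 ((-9.205368041992188, 24.186986923217773), (99.22425842285156, 10.823477745056152), 0.25951528549194336) [ 0.9990995   0.04242916  1.4800972  25.939938  ]
scene cam 51 [  8.440402 -41.469048] 0.031128702128291368 ((9.950870513916016, -51.158119201660156), (16.924562454223633, 44.46858215332031), 17.94260025024414) [  0.26898858  -0.96314335   8.802106   -41.306664  ]
```

The views agree. The holder sits at (0.566, 0.0705) m with a yaw of -12.9°. The stone is 43 mm out. The wing line is at 122.5° in the holder frame and the knob axis at (0.567, 0.030) m. I'll move round behind the near end of the stone, with the fingers shut and the tool turned square to the stone.

```bash
python3 -m handwheel '[1.7,4.2,1.6,0.14, 3.4,8.4,3.2,0.28, 5.2,12.6,4.8,0.42, 7,16.8,6.4,0.56, 8.7,21,8,0.7]' 0 10
python3 -m handwheel '[1.7,4.2,0,0.14, 3.4,8.4,0,0.28, 5.2,12.6,0,0.42, 7,16.8,0,0.56, 8.7,21,0,0.7]'; python3 -c "
from bench import manip;print(manip.observe()['q'],manip.observe()['ee_pos'])"
```

```text
time_s: 0.6
ee_pos: [0.3636, -0.4584, 0.299]
eef_rot: [0.853, 0.521, -0.0, -0.0]
wrist_force: [0.3, 0.4, 0.8]
opening: 0.0576
time_s: 1.1
ee_pos: [0.4504, -0.2486, 0.2986]
eef_rot: [0.623, 0.782, -0.0, 0.0]
wrist_force: [0.1, -0.1, 0.1]
opening: 0.0177
[ 0.75800656  0.28483031 -0.46331096  1.95796259  0.15720241  0.93338556
  0.44255102] [ 0.45042327 -0.2485833   0.29862376]
```

```bash
python3 -m handwheel '[0,4,0,0.13, 0,8,0,0.26, 0,12,0,0.39, 0,16,-1,0.52, 0,20,-3,0.65]' 
python3 -m handwheel '[0,3.5,-1,0.12, 0,7,-2.5,0.24, 0,10.5,-4,0.36, -0.6,13,-5,0.475, -1.2,14.5,-6,0.475]'; python3 -m handwheel '[0,0,0,0,0,0,0,0,0,0,0,0,0,0,0,0,0,0,0,0]'; python3 - <<'E'
from bench import manip
import numpy as np,cv2
o=manip.observe();print(o['q'],o['ee_pos'],o['eef_rot'],o['wrist_force'])
c=manip.read_camera("scene");cv2.imwrite("pics/s1.png",cv2.resize(c["color"][150:350,250:490],(720,600))[:,:,::-1])
E
```

```text
time_s: 1.6
ee_pos: [0.4506, -0.0489, 0.2693]
eef_rot: [0.341, 0.94, 0.0, 0.001]
wrist_force: [1.8, -0.6, -1.0]
opening: 0.0001
time_s: 2.1
ee_pos: [0.4377, 0.0968, 0.208]
eef_rot: [0.11, 0.994, 0.001, -0.0]
wrist_force: [-0.0, -0.3, -0.4]
opening: 0.0005
time_s: 2.6
ee_pos: [0.4385, 0.0939, 0.2089]
eef_rot: [0.113, 0.994, -0.0, 0.0]
wrist_force: [-0.3, 0.1, 0.3]
opening: 0.0005
[ 0.26516226  0.37216164 -0.78236898  2.18722357  0.39819642  0.72396405
  0.55649905] [0.43851246 0.09393952 0.20890365] [ 1.13420763e-01  9.93546984e-01 -7.47558075e-05  3.40827609e-04] [-0.32612749  0.08630773  0.33391694]
```

View pics/s1.png

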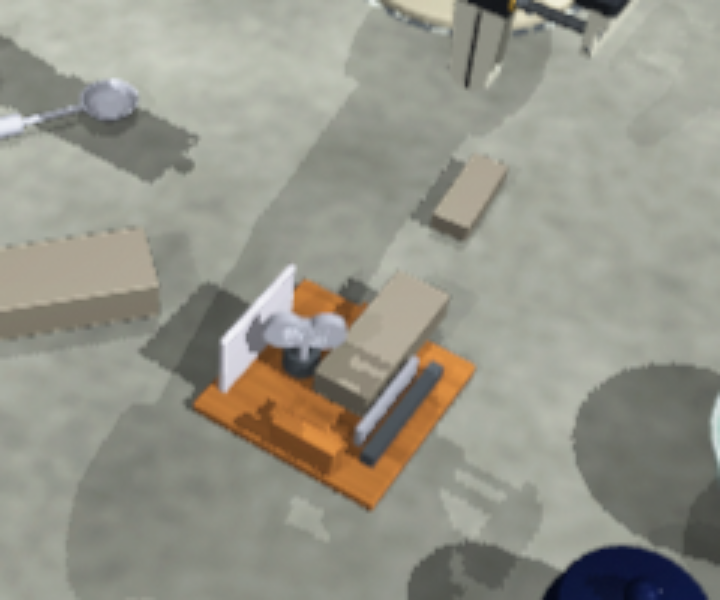

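```bash
python3 -m handwheel '[0,0.2,-4,0, 0,0.2,-8,0, 0,0.2,-12,0, 0,0.2,-16,0, 0,0.2,-18.7,0]'; python3 -m handwheel '[0.49,-0.11,0,0, 0.97,-0.22,0,0, 0.97,-0.22,0,0, 0.97,-0.22,0,0, 0.97,-0.22,0,0]'; python3 - <<'E'
from bench import manip
import numpy as np,cv2
o=manip.observe();print(o['ee_pos'],o['eef_rot'],o['wrist_force'])
c=manip.read_camera("scene");cv2.imwrite("pics/s2.png",cv2.resize(c["color"][150:350,250:490],(720,600))[:,:,::-1])
E
```

```text
time_s: 3.15
ee_pos: [0.4377, 0.0962, 0.0196]
eef_rot: [0.113, 0.994, -0.0, -0.001]
wrist_force: [0.3, 0.6, -0.0]
opening: 0.0004
time_s: 3.65
ee_pos: [0.4485, 0.0941, 0.0227]
eef_rot: [0.113, 0.994, 0.0, 0.001]
wrist_force: [0.1, -0.2, -0.1]
opening: 0.0003
[0.44849117 0.09409484 0.02271697] [1.13342816e-01 9.93555423e-01 4.69455366e-04 8.98634026e-04] [ 0.13832616 -0.24771398 -0.05817532]
```

View pics/s2.png

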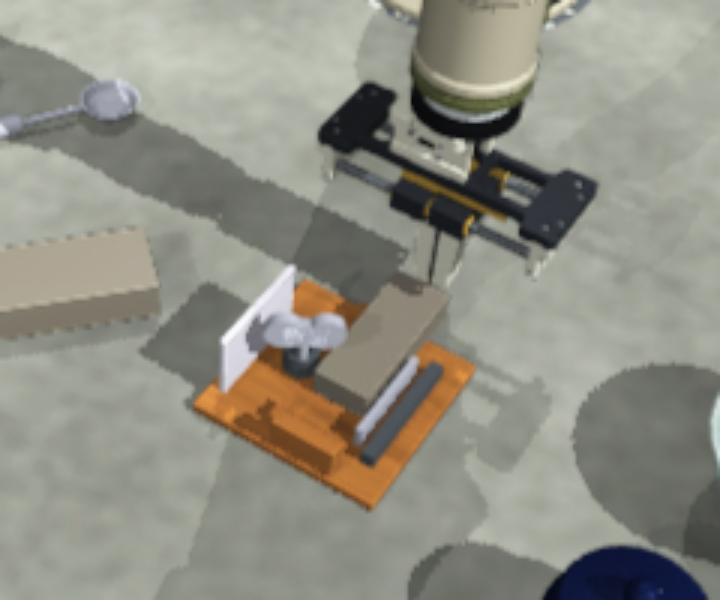

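The fingers stand just behind the stone's near face, at crop (430,270). I'll push along the holder's +x in small steps.

```bash
python3 -m handwheel '[0.39,-0.09,0,0, 0.78,-0.18,0,0, 1.17,-0.27,0,0, 1.56,-0.36,0,0, 1.95,-0.45,0,0]'; python3 -m handwheel '[0.39,-0.09,0,0, 0.78,-0.18,0,0, 1.17,-0.27,0,0, 1.56,-0.36,0,0, 1.95,-0.45,0,0]'; python3 -m handwheel '[0.1,-0.02,0,0, 0.2,-0.04,0,0, 0.3,-0.06,0,0, 0.4,-0.08,0,0, 0.4,-0.08,0,0]';python3 - <<'E'
from bench import manip
from h import *
c=manip.read_camera("top");np.savez("top1.npz",**c)
a=cv2.resize(c["color"][175:275,245:345],(600,600),interpolation=cv2.INTER_CUBIC)
cv2.imwrite("pics/t3.png",a[:,:,::-1])
E
```

```text
time_s: 4.2
ee_pos: [0.467, 0.0899, 0.0215]
eef_rot: [0.112, 0.994, -0.0, -0.0]
wrist_force: [-4.7, 0.1, 4.0]
opening: 0.0002
time_s: 4.7
ee_pos: [0.4874, 0.0853, 0.0216]
eef_rot: [0.113, 0.994, -0.0, 0.0]
wrist_force: [-3.1, -0.0, -0.5]
opening: 0.0005
time_s: 5.2
ee_pos: [0.4912, 0.0846, 0.0216]
eef_rot: [0.113, 0.994, 0.0, 0.0]
wrist_force: [-0.7, -0.4, -0.6]
opening: 0.0007
```

View pics/t3.png

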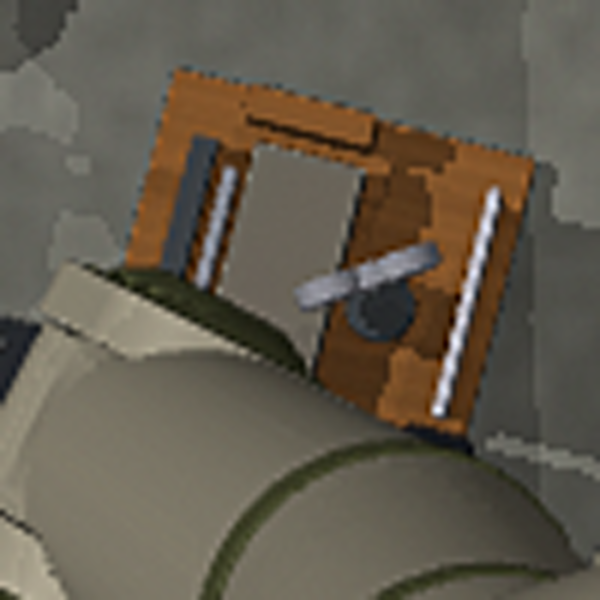

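The stone's far end, at crop (305,155), is about 8 mm short of the stop. I'll creep it in.

```bash
python3 -m handwheel '[0.1,-0.02,0,0, 0.2,-0.04,0,0, 0.3,-0.07,0,0, 0.4,-0.09,0,0, 0.5,-0.11,0,0]'; python3 -m handwheel '[0.05,-0.01,0,0, 0.1,-0.02,0,0, 0.15,-0.03,0,0, 0.2,-0.04,0,0, 0.2,-0.04,0,0]'
```

```text
time_s: 5.75
ee_pos: [0.4957, 0.0836, 0.0217]
eef_rot: [0.113, 0.994, -0.0, -0.0]
wrist_force: [-4.9, 0.3, 3.7]
opening: 0.0003
time_s: 6.25
ee_pos: [0.4979, 0.0831, 0.0216]
eef_rot: [0.113, 0.994, -0.0, 0.0]
wrist_force: [-4.2, 0.7, 4.3]
opening: 0.0001
```

```bash
python3 -m handwheel '[0.05,-0.01,0,0, 0.1,-0.02,0,0, 0.1,-0.02,0,0, 0.1,-0.02,0,0, 0.1,-0.02,0,0]';python3 - <<'E'
from bench import manip
from h import *
c=manip.read_camera("top");np.savez("top2.npz",**c)
a=cv2.resize(c["color"][175:275,245:345],(600,600),interpolation=cv2.INTER_CUBIC)
cv2.imwrite("pics/t4.png",a[:,:,::-1])
E
```

```text
time_s: 6.75
ee_pos: [0.4984, 0.083, 0.0216]
eef_rot: [0.113, 0.994, -0.0, -0.0]
wrist_force: [-5.5, 1.4, 5.5]
opening: 0.0005
```

View pics/t4.png

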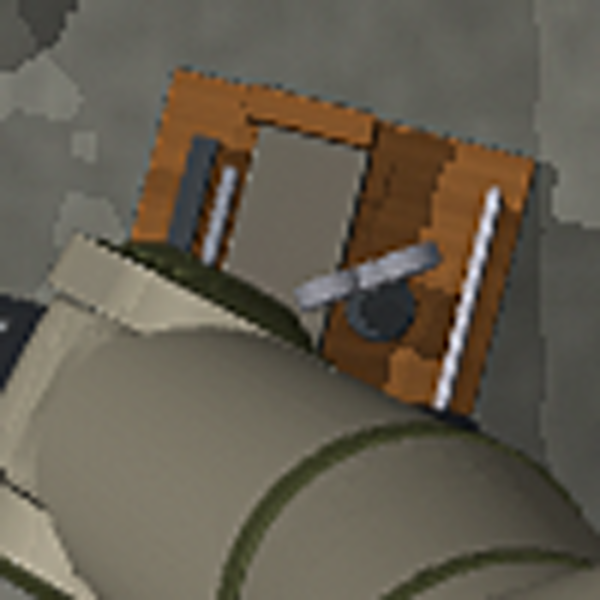

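The remaining gap is about 1 mm. I'll keep creeping until I feel the stop.

```bash
python3 -m handwheel '[0.05,-0.01,0,0, 0.1,-0.02,0,0, 0.1,-0.02,0,0, 0.1,-0.02,0,0, 0.1,-0.02,0,0]'
```

```text
time_s: 7.3
ee_pos: [0.4984, 0.083, 0.0216]
eef_rot: [0.112, 0.994, -0.0, -0.001]
wrist_force: [-9.4, 2.0, 8.8]
opening: 0.0001
```

```bash
python3 -m handwheel '[0.05,-0.01,0,0, 0.1,-0.02,0,0, 0.1,-0.02,0,0, 0.1,-0.02,0,0, 0.1,-0.02,0,0]'
```

```text
time_s: 7.8
ee_pos: [0.4985, 0.083, 0.0216]
eef_rot: [0.112, 0.994, -0.0, -0.001]
wrist_force: [-12.5, 3.5, 11.5]
opening: 0.0005
```

The tool no longer advances and the force has risen to about 13 N, so the stone is against the stop. I'll back off, lift and look.

```bash
python3 -m handwheel '[-0.2,0.05,0,0, -0.6,0.14,0,0, -1.2,0.28,0,0, -2.4,0.56,0,0, -4,0.9,0,0]'; python3 -m handwheel '[0,0,4,0, 0,0,8,0, 0,0,12,0, 0,0,15,0, 0,0,15,0]'; python3 - <<'E'
from bench import manip
from h import *
o=manip.observe();print(o['q'],o['ee_pos'],o['eef_rot'],o['wrist_force'],o['torque'])
for n in("top","scene"):
    c=manip.read_camera(n);np.savez(n+"3.npz",**c)
    P=cloud(c);hsv=cv2.cvtColor(c["color"],cv2.COLOR_RGB2HSV)
    yaw=np.deg2rad(-12.9);R=np.array([[np.cos(yaw),-np.sin(yaw)],[np.sin(yaw),np.cos(yaw)]])
    h=(P[...,:2]-[.56605,.0705])@R*1000
    g=(abs(P[...,2]-.035)<.004)&(hsv[...,1]<90)&(abs(h[...,0])<110)&(h[...,1]<22)&(h[...,1]>-28)
    print(n,g.sum(),cv2.minAreaRect(h[g].astype(np.float32)))
c=dict(np.load("scene3.npz"))
a=cv2.resize(c["color"][200:325,290:440],(720,600),interpolation=cv2.INTER_CUBIC)
cv2.imwrite("pics/s5.png",a[:,:,::-1])
E
```

```text
time_s: 8.3
ee_pos: [0.4614, 0.0916, 0.0216]
eef_rot: [0.113, 0.994, 0.0, 0.001]
wrist_force: [-0.2, 0.5, -0.5]
opening: 0.0005
time_s: 8.8
ee_pos: [0.4629, 0.0921, 0.175]
eef_rot: [0.113, 0.994, 0.001, 0.003]
wrist_force: [-0.2, 0.1, -0.5]
opening: 0.0005
[ 0.23900817  0.45102381 -0.75261967  2.18216773  0.50046428  0.6756708
  0.48125934] [0.46291125 0.09206545 0.17496608] [1.13198685e-01 9.93566527e-01 8.02212571e-04 3.31233640e-03] [-0.16955088  0.11996638 -0.50909751] [ 0.04192069 -0.16832541 -0.00079958]
top 784 ((-0.41469573974609375, -4.011539459228516), (45.457820892333984, 119.78665924072266), 89.78592681884766)
scene 894 ((-0.938446044921875, -2.8529834747314453), (45.84080123901367, 119.23082733154297), 89.92933654785156)
```

View pics/s5.png

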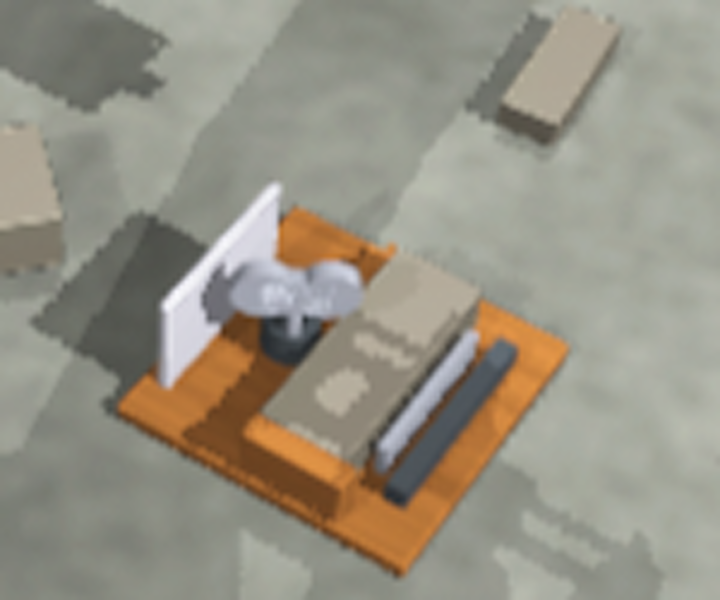

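The stone is home: its measured centre is at x = -0.4 to -0.9 mm, within noise, and it lies straight. The end stop touches the far end at crop (310,440). Next I'll go above the knob, with the fingers opened to about 30 mm across the wings.

```bash
python3 -m handwheel '[1.5,-0.9,0,-0.14, 3,-1.8,0,-0.28, 4.5,-2.7,0,-0.42, 6,-3.6,0,-0.56, 7.5,-4.5,0,-0.7]' 0.32 10; python3 -m handwheel '[1.5,-0.9,0,-0.14, 2.9,-1.7,0,-0.28, 2.9,-1.7,0,-0.295, 2.9,-1.7,0,-0.295, 2.9,-1.7,0,-0.295]'; python3 -m handwheel '[0,0,0,0,0,0,0,0,0,0,0,0,0,0,0,0,0,0,0,0]'; python3 - <<'E'
from bench import manip
from h import *
o=manip.observe();x,y=o['eef_rot'][:2];print(o['q'],o['ee_pos'],np.degrees(2*np.arctan2(y,x))-90,o['wrist_force'],o['torque'])
E
```

```text
time_s: 9.4
ee_pos: [0.5359, 0.046, 0.17]
eef_rot: [0.449, 0.894, -0.001, -0.001]
wrist_force: [-0.1, 0.1, 0.0]
opening: 0.0297
time_s: 9.9
ee_pos: [0.5637, 0.0302, 0.1709]
eef_rot: [0.571, 0.821, -0.001, -0.001]
wrist_force: [-0.4, 0.5, 0.4]
opening: 0.0298
time_s: 10.4
ee_pos: [0.5649, 0.0295, 0.1717]
eef_rot: [0.573, 0.819, 0.0, 0.0]
wrist_force: [0.4, 1.1, -0.0]
opening: 0.0294
[ 0.16370897  0.50213272 -0.44939864  1.9944254   0.32504117  0.7142661
 -0.13547913] [0.56485312 0.02950104 0.17168987] 20.059071054915393 [ 0.36740155  1.11126702 -0.01385388] [ 0.01143055 -0.07134376 -0.01594126]
```

```bash
python3 -m handwheel '[0.2,0.1,-3,0, 0.2,0.1,-6,0, 0.2,0.1,-8,0, 0.2,0.1,-8.5,0, 0.2,0.1,-8.5,0]';  python3 - <<'E'
from bench import manip
from h import *
o=manip.observe();x,y=o['eef_rot'][:2];print(o['ee_pos'],np.degrees(2*np.arctan2(y,x))-90)
for n in("top","scene"):
    c=manip.read_camera(n);print(n,proj(c,o['ee_pos']),proj(c,[.567,.0303,.076]))
    np.savez(n+"6.npz",**c)
    a=c["color"][150:325,250:460] if n=="scene" else c["color"][150:275,235:385]
    cv2.imwrite(f"pics/{n}6.png",cv2.resize(a,(720,600),interpolation=cv2.INTER_CUBIC)[:,:,::-1])
E
```

```text
time_s: 10.9
ee_pos: [0.5666, 0.0307, 0.0862]
eef_rot: [0.573, 0.82, -0.0, -0.0]
wrist_force: [-0.2, -0.1, 0.2]
opening: 0.0298
[0.56659331 0.03071111 0.08620802] 20.07719928574906
top (np.float64(305.0549846578936), np.float64(219.9289829575512)) (np.float64(305.430231947667), np.float64(220.0448167801806))
scene (np.float64(352.3407282672776), np.float64(252.4924703704907)) (np.float64(351.795022539645), np.float64(255.80284758404278))
```

View pics/scene6.png

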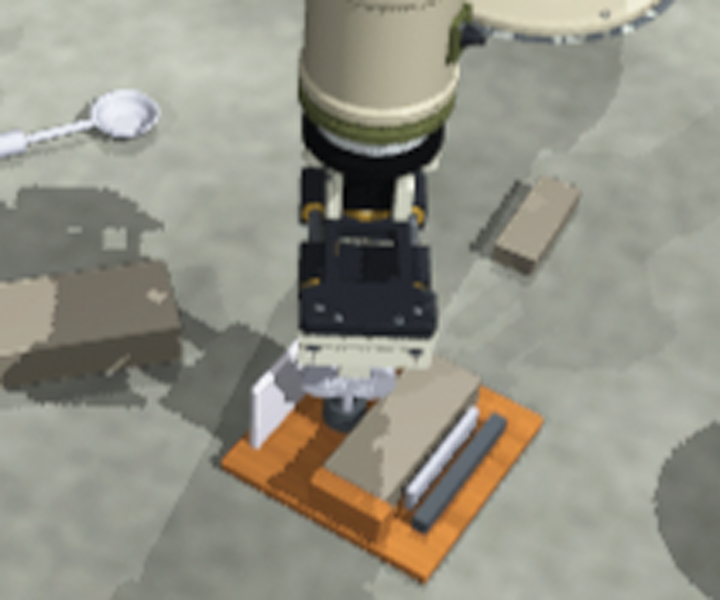

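View pics/top6.png

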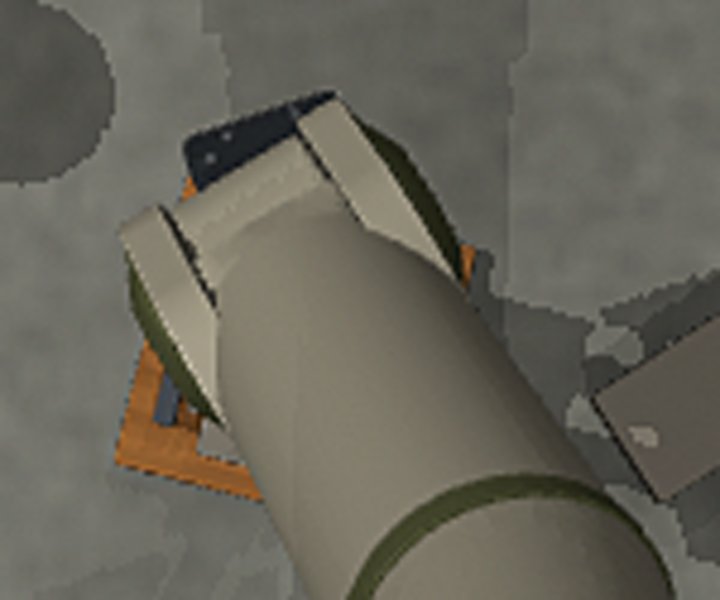

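The gripper is centred over the wings (scene crop (350,380)) and square to them. The top view is covered by the arm. I'll descend gently.

```bash
python3 -m handwheel '[0,0,-0.5,0, 0,0,-1,0, 0,0,-1.5,0, 0,0,-2,0, 0,0,-2,0]'; python3 -m handwheel '[0,0,-0.5,0, 0,0,-1,0, 0,0,-1.5,0, 0,0,-2,0, 0,0,-2,0]'
```

```text
time_s: 11.5
ee_pos: [0.5665, 0.0305, 0.0659]
eef_rot: [0.573, 0.819, -0.0, -0.0]
wrist_force: [-0.1, -0.1, 0.8]
opening: 0.0298
time_s: 12.0
ee_pos: [0.5665, 0.0305, 0.0458]
eef_rot: [0.573, 0.819, -0.0, -0.0]
wrist_force: [0.0, -0.0, 0.2]
opening: 0.03
```

```bash
python3 -m handwheel '[0,0,0,0,0,0,0,0,0,0,0,0,0,0,0,0,0,0,0,0]' 0 8; python3 -m handwheel '[0,0,0,0,0,0,0,0,0,0,0,0,0,0,0,0,0,0,0,0]' 0 40;python3 - <<'E'
from bench import manip
o=manip.observe();print(o['ee_pos'],o['eef_rot'],o['wrist_force'],o['torque'],o['opening'])
E
```

```text
time_s: 12.5
ee_pos: [0.5673, 0.0307, 0.0468]
eef_rot: [0.573, 0.819, 0.0, 0.0]
wrist_force: [1.2, 0.8, 0.9]
opening: 0.0092
time_s: 13.0
ee_pos: [0.5673, 0.0307, 0.0468]
eef_rot: [0.573, 0.819, 0.0, 0.0]
wrist_force: [2.8, 0.7, 1.8]
opening: 0.0087
[0.56730244 0.03069524 0.04681241] [5.73180602e-01 8.19428947e-01 3.30610861e-04 2.99120887e-04] [2.77757525 0.67866618 1.84216729] [ 0.11300875 -0.67914167  0.14799987] 0.008719586697131182
```

Gripped: the opening is 8.7 mm for the 9 mm wings. I'll turn clockwise in small steps and watch the moment about z.

```bash
cat > st.py <<'E'
from bench import manip
import numpy as np
o=manip.observe();x,y=o['eef_rot'][:2];print("yaw",round(2*np.arctan2(y,x)-np.pi/2,4),"F",np.round(o['wrist_force'],2),"T",np.round(o['torque'],3),"pos",np.round(o['ee_pos'],4))
E
python3 st.py; python3 -m handwheel '[0,0,0,-0.03, 0,0,0,-0.06, 0,0,0,-0.09, 0,0,0,-0.12, 0,0,0,-0.12]' >/dev/null; python3 st.py
python3 -m handwheel '[0,0,0,-0.03, 0,0,0,-0.06, 0,0,0,-0.09, 0,0,0,-0.12, 0,0,0,-0.12]' >/dev/null; python3 st.py
```

```text
yaw 0.35 F [2.78 0.68 1.84] T [ 0.113 -0.679  0.148] pos [0.5673 0.0307 0.0468]
yaw 0.2285 F [4.55 0.45 3.32] T [ 0.165 -1.126  0.017] pos [0.5674 0.0307 0.0468]
yaw 0.1077 F [4.81 0.34 3.66] T [ 0.154 -1.201  0.049] pos [0.5675 0.0307 0.0468]
```

```bash
python3 -m handwheel '[0,0,0,-0.02, 0,0,0,-0.04, 0,0,0,-0.06, 0,0,0,-0.08, 0,0,0,-0.1]' >/dev/null; python3 st.py
python3 -m handwheel '[0,0,0,-0.02, 0,0,0,-0.04, 0,0,0,-0.06, 0,0,0,-0.08, 0,0,0,-0.08]' >/dev/null; python3 st.py
```

```text
yaw 0.008 F [5.3  1.4  2.76] T [ 0.173 -1.206  0.115] pos [0.5675 0.0307 0.0468]
yaw -0.0719 F [5.04 1.06 3.09] T [ 0.132 -1.302  0.055] pos [0.5676 0.0307 0.0468]
```

```bash
python3 -m handwheel '[0,0,0,-0.02, 0,0,0,-0.04, 0,0,0,-0.06, 0,0,0,-0.08, 0,0,0,-0.08]' >/dev/null; python3 st.py
```

```text
yaw -0.152 F [5.89 0.78 3.03] T [ 0.126 -1.301  0.092] pos [0.5676 0.0307 0.0468]
```

```bash
python3 -m handwheel '[0,0,0,-0.02, 0,0,0,-0.04, 0,0,0,-0.06, 0,0,0,-0.08, 0,0,0,-0.08]' >/dev/null; python3 st.py
```

```text
yaw -0.2319 F [7.41 0.85 3.14] T [ 0.124 -1.264  0.1  ] pos [0.5677 0.0307 0.0468]
```

```bash
python3 -m handwheel '[0,0,0,-0.02, 0,0,0,-0.04, 0,0,0,-0.06, 0,0,0,-0.06, 0,0,0,-0.06]' >/dev/null; python3 st.py
```

```text
yaw -0.2915 F [5.64 0.32 3.12] T [ 0.061 -1.315  0.157] pos [0.5677 0.0306 0.0468]
```

```bash
python3 -m handwheel '[0,0,0,-0.02, 0,0,0,-0.04, 0,0,0,-0.05, 0,0,0,-0.05, 0,0,0,-0.05]' >/dev/null; python3 st.py
```

```text
yaw -0.3413 F [ 6.02 -0.15  3.12] T [ 0.069 -1.382  0.126] pos [0.5678 0.0307 0.0468]
```

```bash
python3 -m handwheel '[0,0,0,-0.02, 0,0,0,-0.04, 0,0,0,-0.05, 0,0,0,-0.05, 0,0,0,-0.05]' >/dev/null; python3 st.py
```

```text
yaw -0.3914 F [5.52 1.19 2.79] T [ 0.114 -1.319  0.2  ] pos [0.5678 0.0306 0.0468]
```

```bash
python3 -m handwheel '[0,0,0,-0.02, 0,0,0,-0.04, 0,0,0,-0.05, 0,0,0,-0.05, 0,0,0,-0.05]' >/dev/null; python3 st.py
```

```text
yaw -0.4414 F [5.72 1.26 2.52] T [-0.02  -1.344  0.184] pos [0.5678 0.0306 0.0468]
```

```bash
python3 -m handwheel '[0,0,0,-0.02, 0,0,0,-0.04, 0,0,0,-0.04, 0,0,0,-0.04, 0,0,0,-0.04]' >/dev/null; python3 st.py
```

```text
yaw -0.4815 F [6.74 0.87 3.8 ] T [ 0.012 -1.378  0.152] pos [0.5678 0.0306 0.0468]
```

```bash
python3 -m handwheel '[0,0,0,-0.02, 0,0,0,-0.04, 0,0,0,-0.04, 0,0,0,-0.04, 0,0,0,-0.04]' >/dev/null; python3 st.py
```

```text
yaw -0.5215 F [ 6.81 -0.09  3.19] T [ 0.058 -1.331  0.144] pos [0.5679 0.0306 0.0468]
```

```bash
python3 -m handwheel '[0,0,0,-0.02, 0,0,0,-0.03, 0,0,0,-0.03, 0,0,0,-0.03, 0,0,0,-0.03]' >/dev/null; python3 st.py
```

```text
yaw -0.5515 F [6.53 1.14 3.35] T [ 0.069 -1.404  0.157] pos [0.5679 0.0306 0.0468]
```

```bash
python3 -m handwheel '[0,0,0,-0.02, 0,0,0,-0.04, 0,0,0,-0.04, 0,0,0,-0.04, 0,0,0,-0.04]' >/dev/null; python3 st.py
```

```text
yaw -0.5915 F [7.01 0.16 2.52] T [ 0.025 -1.455  0.111] pos [0.5679 0.0306 0.0468]
```

```bash
python3 -m handwheel '[0,0,0,-0.02, 0,0,0,-0.04, 0,0,0,-0.04, 0,0,0,-0.04, 0,0,0,-0.04]' >/dev/null; python3 st.py
```

```text
yaw -0.6316 F [6.69 0.63 2.76] T [ 0.01  -1.447  0.185] pos [0.568  0.0305 0.0468]
```

```bash
python3 -m handwheel '[0,0,0,-0.02, 0,0,0,-0.04, 0,0,0,-0.04, 0,0,0,-0.04, 0,0,0,-0.04]' >/dev/null; python3 st.py
```

```text
yaw -0.6714 F [6.91 0.5  2.39] T [-0.038 -1.45   0.242] pos [0.5679 0.0305 0.0468]
```

```bash
python3 -m handwheel '[0,0,0,-0.015, 0,0,0,-0.03, 0,0,0,-0.03, 0,0,0,-0.03, 0,0,0,-0.03]' >/dev/null; python3 st.py
```

```text
yaw -0.7011 F [ 6.62 -0.47  2.61] T [ 0.03  -1.4    0.331] pos [0.5679 0.0305 0.0468]
```

```bash
python3 -m handwheel '[0,0,0,-0.015, 0,0,0,-0.03, 0,0,0,-0.03, 0,0,0,-0.03, 0,0,0,-0.03]' >/dev/null; python3 st.py
```

```text
yaw -0.731 F [5.44 0.57 2.32] T [-0.079 -1.38   0.41 ] pos [0.5679 0.0304 0.0468]
```

```bash
python3 -m handwheel '[0,0,0,-0.01, 0,0,0,-0.02, 0,0,0,-0.02, 0,0,0,-0.02, 0,0,0,-0.02]' >/dev/null; python3 st.py;  python3 -m handwheel '[0,0,0,0,0,0,0,0,0,0,0,0,0,0,0,0,0,0,0,0]'>/dev/null; python3 st.py
```

```text
yaw -0.751 F [ 7.16 -1.45  2.21] T [-0.023 -1.463  0.417] pos [0.5679 0.0304 0.0468]
yaw -0.7509 F [ 6.22 -0.67  2.62] T [-0.114 -1.467  0.388] pos [0.5679 0.0304 0.0468]
```

```bash
python3 -m handwheel '[0,0,0,-0.015, 0,0,0,-0.03, 0,0,0,-0.03, 0,0,0,-0.03, 0,0,0,-0.03]' >/dev/null; python3 st.py;  python3 -m handwheel '[0,0,0,0,0,0,0,0,0,0,0,0,0,0,0,0,0,0,0,0]'>/dev/null; python3 st.py
```

```text
yaw -0.7808 F [ 6.62 -0.53  1.48] T [-0.108 -1.452  0.463] pos [0.568  0.0304 0.0468]
yaw -0.7808 F [ 6.22 -0.52  1.93] T [-0.094 -1.409  0.402] pos [0.5679 0.0304 0.0468]
```

The turning moment is 0.46 N m, inside the 0.4–0.5 window. The rate of rise since the squeeze began suggests about 16 N now and about 11–12 N after release. I'll let go and rise straight up.

```bash
python3 -m handwheel '[0,0,0,0,0,0,0,0,0,0,0,0,0,0,0,0,0,0,0,0]' 0.3 10; python3 st.py; python3 -m handwheel '[0,0,0.5,0, 0,0,1.5,0, 0,0,2.5,0, 0,0,3.5,0, 0,0,5,0]'; python3 -m handwheel '[0,0,3,0, 0,0,6,0, -3,0,8,0, -6,0,10,0, -9,0,10,0]'; python3 -m handwheel '[-1,-4,0,0, -2,-8,0,0, -3,-12,0,0, -3,-16,0,0, -3,-20,0,0]';python3 -m handwheel '[0,0,0,0,0,0,0,0,0,0,0,0,0,0,0,0,0,0,0,0]'; python3 - <<'E'
from bench import manip
from h import *
yaw=np.deg2rad(-12.9);R=np.array([[np.cos(yaw),-np.sin(yaw)],[np.sin(yaw),np.cos(yaw)]])
for n in("top","scene"):
    c=manip.read_camera(n)
    P=cloud(c);hsv=cv2.cvtColor(c["color"],cv2.COLOR_RGB2HSV);z=P[...,2]
    h=(P[...,:2]-[.56605,.0705])@R*1000
    g=(abs(z-.035)<.004)&(hsv[...,1]<90)&(abs(h[...,0])<110)&(h[...,1]<24)&(h[...,1]>-28)
    print(n,g.sum(),cv2.minAreaRect(h[g].astype(np.float32)))
    w=(np.hypot(h[...,0]-10,h[...,1]+39)<36)&(z>.069)&(z<.08)
    l=cv2.fitLine(h[w].astype(np.float32),cv2.DIST_HUBER,0,.01,.01).ravel();print("wing",np.degrees(np.arctan2(l[1],l[0])),l)
    a=c["color"][200:325,290:440] if n=="scene" else c["color"][175:275,245:365]
    cv2.imwrite(f"pics/{n}9.png",cv2.resize(a,(720,600),interpolation=cv2.INTER_CUBIC)[:,:,::-1])
    cv2.imwrite(f"pics/{n}9full.png",c["color"][:,:,::-1])
E
```

```text
time_s: 24.5
ee_pos: [0.5664, 0.0306, 0.0464]
eef_rot: [0.923, 0.385, -0.0, -0.0]
wrist_force: [0.6, 0.2, -0.4]
opening: 0.0283
yaw -0.7801 F [ 0.64  0.16 -0.43] T [-0.004 -0.069  0.015] pos [0.5664 0.0306 0.0464]
time_s: 25.0
ee_pos: [0.5667, 0.0305, 0.0976]
eef_rot: [0.923, 0.385, -0.0, -0.0]
wrist_force: [-0.2, -0.5, -0.1]
opening: 0.0279
time_s: 25.5
ee_pos: [0.477, 0.0306, 0.1996]
eef_rot: [0.923, 0.385, 0.002, 0.001]
wrist_force: [0.2, -0.5, -0.3]
opening: 0.0278
time_s: 26.0
ee_pos: [0.4465, -0.171, 0.1978]
eef_rot: [0.923, 0.385, 0.001, 0.0]
wrist_force: [1.3, 0.5, -0.6]
opening: 0.0279
time_s: 26.5
ee_pos: [0.447, -0.1683, 0.1967]
eef_rot: [0.922, 0.386, 0.0, -0.0]
wrist_force: [0.0, -0.1, 0.2]
opening: 0.028
top 779 ((6.887641906738281, -1.9378299713134766), (51.63070297241211, 133.9075164794922), 89.77019500732422)
wing 61.54828 [  0.47641802   0.8792189    9.342219   -40.299065  ]
scene 878 ((-0.5280838012695312, -1.6625938415527344), (118.15231323242188, 50.9870719909668), 0.1460629105567932)
wing 61.44571 [  0.4779912   0.8783646  12.852685  -36.078484 ]
```

View pics/top9.png

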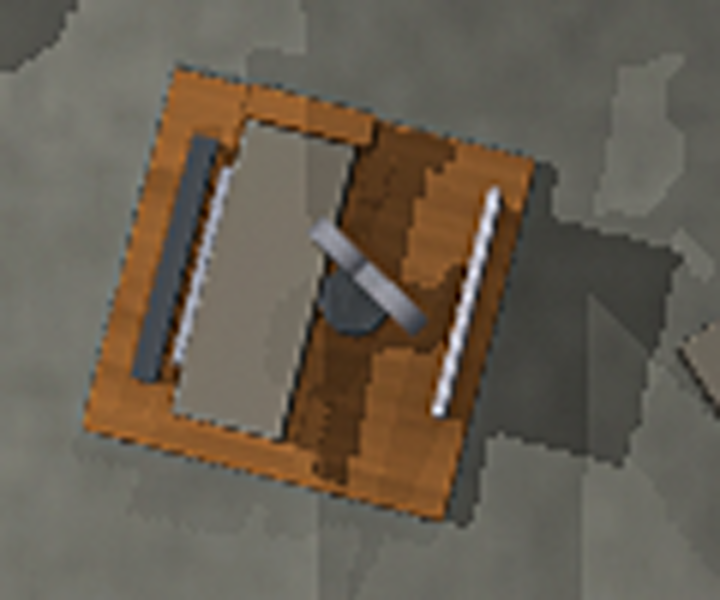

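View pics/scene9full.png

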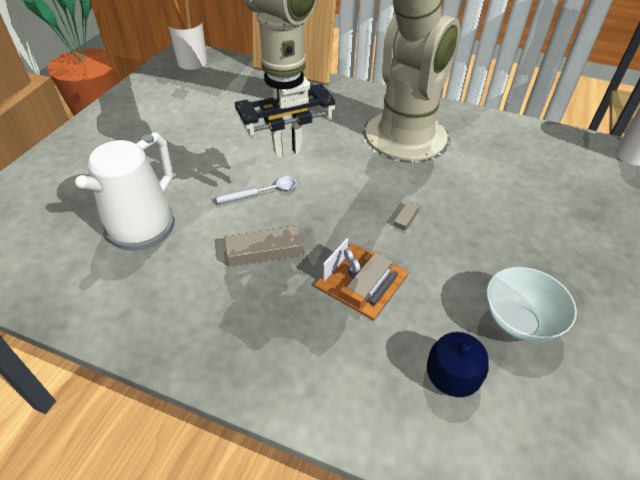

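The knob is released and nothing was disturbed. The stone lies against the stop at crop (300,135) and against the jaw at (205,265). The wing has eased back about 3–4°. Free turning was already about 0.14 N m on this knob, so my estimate of the hold is only 9–11.5 N, near the low end. There are 45 s left, so I'll regrip and add a little.

```bash
python3 -m handwheel '[1,4,0,0, 2,8,0,0, 3,12,0,0, 3,16,0,0, 3,20,0,0]'; python3 -m handwheel '[3,0,0,0.03, 6,0,0,0.06, 9.15,0,0,0.065, 9.15,0,-4,0.065, 9.15,0,-8,0.065]'; python3 -m handwheel '[0,0,-1.5,0, 0,0,-2,0, 0,0,-2,0, 0,0,-2,0, 0,0,-2,0]'; python3 st.py
```

```text
time_s: 27.1
ee_pos: [0.4768, 0.0325, 0.1966]
eef_rot: [0.923, 0.385, 0.0, -0.0]
wrist_force: [0.5, 0.1, -0.3]
opening: 0.0277
time_s: 27.6
ee_pos: [0.57, 0.0312, 0.1163]
eef_rot: [0.91, 0.415, 0.002, 0.0]
wrist_force: [-0.1, 0.2, -0.4]
opening: 0.0281
time_s: 28.1
ee_pos: [0.5691, 0.0307, 0.0979]
eef_rot: [0.91, 0.415, 0.001, 0.0]
wrist_force: [0.1, -0.1, 0.1]
opening: 0.028
yaw -0.715 F [ 0.1  -0.11  0.12] T [-0.013  0.002  0.011] pos [0.5691 0.0307 0.0979]
```

```bash
python3 -m handwheel '[-0.05,0,-1.5,0, -0.05,0,-3,0, -0.05,0,-4,0, -0.05,0,-5,0, -0.05,0,-5,0]'; python3 -m handwheel '[0,0,0,0,0,0,0,0,0,0,0,0,0,0,0,0,0,0,0,0]' 0 8; python3 st.py; python3 -m handwheel '[0,0,0,0,0,0,0,0,0,0,0,0,0,0,0,0,0,0,0,0]' 0 40; python3 st.py
```

```text
time_s: 28.6
ee_pos: [0.5675, 0.0305, 0.0459]
eef_rot: [0.91, 0.415, -0.001, -0.0]
wrist_force: [-0.2, 0.5, 0.3]
opening: 0.0278
time_s: 29.1
ee_pos: [0.5682, 0.0306, 0.0471]
eef_rot: [0.91, 0.415, 0.0, 0.0]
wrist_force: [0.4, 0.3, 4.3]
opening: 0.0093
yaw -0.7152 F [0.42 0.3  4.29] T [-0.075 -0.007 -0.071] pos [0.5682 0.0306 0.0471]
time_s: 29.6
ee_pos: [0.5682, 0.0306, 0.0471]
eef_rot: [0.91, 0.415, 0.0, 0.0]
wrist_force: [-0.1, -0.4, 6.1]
opening: 0.0083
yaw -0.7146 F [-0.11 -0.4   6.14] T [-0.069  0.07   0.069] pos [0.5682 0.0306 0.0471]
```

```bash
python3 -m handwheel '[0,0,0,-0.01, 0,0,0,-0.02, 0,0,0,-0.03, 0,0,0,-0.03, 0,0,0,-0.03]' >/dev/null; python3 st.py
```

```text
yaw -0.7438 F [ 0.22 -0.64  5.71] T [-0.217  0.038  0.423] pos [0.5681 0.0305 0.0471]
```

```bash
python3 -m handwheel '[0,0,0,-0.01, 0,0,0,-0.02, 0,0,0,-0.03, 0,0,0,-0.03, 0,0,0,-0.03]' >/dev/null; python3 st.py
```

```text
yaw -0.7735 F [-0.42 -1.44  5.97] T [-0.224  0.058  0.566] pos [0.5682 0.0305 0.0471]
```

```bash
python3 -m handwheel '[0,0,0,-0.01, 0,0,0,-0.02, 0,0,0,-0.02, 0,0,0,-0.02, 0,0,0,-0.02]' >/dev/null; python3 st.py
```

```text
yaw -0.7933 F [-0.53 -0.07  5.67] T [-0.165  0.067  0.571] pos [0.5681 0.0305 0.0471]
```

The felt moment is now about 0.56–0.57 N m. With free friction of about 0.14 that is about 21 N under grip and about 15 N after easing, mid-band. I'll release and withdraw.

```bash
python3 -m handwheel '[0,0,0,0,0,0,0,0,0,0,0,0,0,0,0,0,0,0,0,0]' 0.3 10; python3 st.py; python3 -m handwheel '[0,0,0.5,0, 0,0,1.5,0, 0,0,2.5,0, 0,0,3.5,0, 0,0,5,0]'; python3 -m handwheel '[0,0,3,0, 0,0,6,0, -3,0,8,0, -6,0,10,0, -9,0,10,0]'; python3 -m handwheel '[-1,-4,0,0, -2,-8,0,0, -3,-12,0,0, -3,-16,0,0, -3,-20,0,0]';python3 -m handwheel '[0,0,0,0,0,0,0,0,0,0,0,0,0,0,0,0,0,0,0,0]'; python3 - <<'E'
from bench import manip
from h import *
yaw=np.deg2rad(-12.9);R=np.array([[np.cos(yaw),-np.sin(yaw)],[np.sin(yaw),np.cos(yaw)]])
for n in("top","scene"):
    c=manip.read_camera(n)
    P=cloud(c);hsv=cv2.cvtColor(c["color"],cv2.COLOR_RGB2HSV);z=P[...,2]
    h=(P[...,:2]-[.56605,.0705])@R*1000
    g=(abs(z-.035)<.003)&(hsv[...,1]<90)&(abs(h[...,0])<61)&(h[...,1]<24)&(h[...,1]>-28)
    print(n,g.sum(),cv2.minAreaRect(h[g].astype(np.float32)))
    w=(np.hypot(h[...,0]-10,h[...,1]+39)<36)&(z>.069)&(z<.08)
    l=cv2.fitLine(h[w].astype(np.float32),cv2.DIST_HUBER,0,.01,.01).ravel();print("wing",np.degrees(np.arctan2(l[1],l[0])))
    a=c["color"][175:275,245:365]
    if n=="top": cv2.imwrite("pics/top10.png",cv2.resize(a,(720,600),interpolation=cv2.INTER_CUBIC)[:,:,::-1])
E
```

```text
time_s: 31.6
ee_pos: [0.5678, 0.0306, 0.0465]
eef_rot: [0.926, 0.378, -0.0, -0.0]
wrist_force: [0.5, 0.7, 0.4]
opening: 0.0276
yaw -0.795 F [0.48 0.72 0.4 ] T [-0.046 -0.023 -0.007] pos [0.5678 0.0306 0.0465]
time_s: 32.1
ee_pos: [0.5677, 0.0305, 0.0976]
eef_rot: [0.926, 0.378, -0.0, -0.0]
wrist_force: [0.6, -0.0, -0.2]
opening: 0.0277
time_s: 32.6
ee_pos: [0.478, 0.0306, 0.1996]
eef_rot: [0.926, 0.378, 0.002, 0.001]
wrist_force: [-0.1, -0.4, -1.2]
opening: 0.0279
time_s: 33.1
ee_pos: [0.4474, -0.171, 0.1978]
eef_rot: [0.926, 0.378, 0.001, 0.0]
wrist_force: [1.1, 0.2, -0.0]
opening: 0.0279
time_s: 33.6
ee_pos: [0.4481, -0.1683, 0.1967]
eef_rot: [0.925, 0.379, 0.0, -0.0]
wrist_force: [-0.1, -0.0, -0.2]
opening: 0.0279
top 656 ((-0.5888824462890625, -1.9439201354980469), (119.48802185058594, 51.87074279785156), 0.007283391896635294)
wing 59.55738
scene 849 ((-0.8266029357910156, -1.549835205078125), (119.75044250488281, 51.06938552856445), 0.025693392381072044)
wing 59.624214
```

View pics/top10.png

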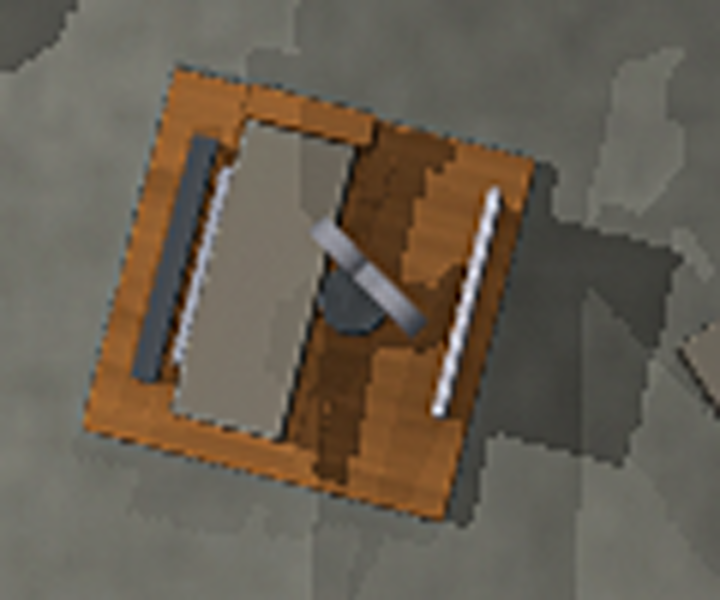

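The stone is straight and against the stop at (300,140). The wing stands 1.9° tighter than before, which is about 3 N more hold. The robot is clear of everything, so I'll hand in.

```bash
python3 -c "
from bench import manip
print(manip.hand_in())"
```

```text
the job is handed in; nothing more can be done
None
```

I pushed the stone in until it met the end stop, at about 13 N push. Then I turned the winged knob about 1.1 rad clockwise until it was snug, let go, backed away and handed in after about 34 s.

**First tightening:** I stopped at 0.46 N m felt and released. The wing eased back 3–4°. Free turning already took about 0.14 N m, so I put the hold at only 9–11.5 N, near the low end.

**Second tightening:** I regripped and turned to about 0.57 N m, slightly above the suggested 0.4–0.5. After release the wing stood 1.9° tighter than before, and I estimate a hold of 13–15 N.

**Last checks:**
- **Stone:** its centre is within about 1 mm of fully home in both views, and it lies straight to within 0.1°. Its measured width came out about 6 mm too large, probably because part of the jaw was included.
- **Surroundings:** I made no contact with the guard that I could feel. In the full scene picture after the first release the other things looked unmoved; I did not measure them.
- **Not measured:** the hold force is inferred from the felt moment and the wing angle.

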